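Check a negative on the light box with the reading lens

TASK

Lay the negative carrier flat on the light box with its whole film window over the lit panel and let go of it; do not drop it. Then pick up the reading lens and hold it level and still, centred over the film window, with the middle of its rim at the height of the red pointer on the column (the lens's focal height); the job finishes while you are holding it there in the gripper. Never touch the carrier or the light box with the lens, and leave the pointer and everything else on the bench as it stands.

Things in the scene. Friction and masses are not known exactly. Their poses are not given: they have to be found in the camera images.
- panel (a point): Centre of the lit white panel, on its top surface: 180 mm along this point's x, 220 mm along y, z up. It is flush in the top of the grey light box, 30 mm above the bench, and lies 45 mm to the -x side of the box's centre. The box is fixed to the bench; its place and yaw differ from start to start.
- pointer_tip (a point): Tip, at mid-thickness, of the flat red pointer (4 mm thick) that points along -y from the dark collar on the column; in the panel's frame at x +160, y +40 mm, and 75 to 125 mm above the panel, differing from start to start. Its height marks the lens's focal height. Friction (about 15 N) holds the collar; it must not be shifted. Axes as the panel's.
- film_window (a point): Centre of the carrier's film window, 3 mm above its underside. The carrier is a loose flat aluminium frame, 100 x 100 mm, 6 mm thick, with a 56 x 56 mm window (brownish film) and a black bar handle along -x; z up. At the start it lies flat on the bench to the left or right of the light box. Mass 0.11 to 0.18 kg.
- carrier_grip (a point): Grip point of the carrier's black handle: 78 mm from the window centre along -x, half-way up. The handle is a bar 22 mm wide (y), 16 mm high, 51 to 125 mm from the window centre; its underside is level with the frame's. Centre of mass 35 to 50 mm from the window centre. Axes as the carrier's.
- lens_center (a point): Centre of the reading lens's glass, at mid-height of its rim (8 mm above the underside). Loose: a brass rim 80 mm across and 16 mm high, clear glass, dark wooden handle along -x; z up. At the start it lies flat on the bench on the other side of the light box from the carrier. Mass 0.09 to 0.16 kg.
- lens_grip (a point): Grip point of the lens's handle: 82 mm from the glass centre along -x, half-way up. The handle is a bar 16 mm wide (y), 16 mm high, 57 to 157 mm from the glass centre, its underside level with the rim's. Centre of mass 55 to 75 mm from the glass centre. Axes as the lens's.
- tape_roll: Bystander: roll of black tape lying flat, 104 mm across, 24 mm high; origin under its centre.
- amber_bottle: Bystander: amber bottle, 80 mm across, 170 mm tall; origin under its centre.
- graduate: Bystander: clear open beaker, 84 mm across, 125 mm tall; origin under its centre.
- tank: Bystander: black film developing tank, 90 mm across, 118 mm tall; origin under its centre.
- blower: Bystander: rubber dust blower standing nozzle up, 58 mm across, 115 mm tall; origin under its centre.
- film_can: Bystander: black film can with grey lid, 34 mm across, 52 mm tall; origin under its centre.
- carrier: The negative carrier of film_window; origin under the window's centre.
- lens: The reading lens of lens_center; origin under the glass centre, level with the rim's underside.
- light_box: Light box, 300 x 280 mm (x, y), 30 mm high; origin on the bench under its centre, axes as the panel's. A square aluminium column (26 mm, 300 mm tall, on a 62 mm flange) with a white rule stands at its rear left corner, at (+115, +105) mm; at the top a camera arm points away from the panel (+x).
There are look-alikes about, which are no part of the job. What is shaped like the lens but orange is not meant.

How it is judged:
On the way, in this order (a step that is already met when the one before it is completed fails the run):
1. the carrier lies flat on the light box, its film window wholly over the lit panel, and is let go (x of film_window in the frame of panel between -0.062 and 0.062 m and y of film_window in the frame of panel between -0.082 and 0.082 m and z of film_window in the frame of panel between -0.002 and 0.008 m and angle between film_window's own z axis and vertical below 0.06 rad and contact force between carrier and the fingers below 0.05 N), for 0.3 s.
2. the reading lens is lifted in the gripper (height (world z) of lens_center above 0.06 m and contact force between lens and the fingers above 0.5 N), for 0.2 s.
At the end, for the whole second after the job is handed in: The carrier lies flat on the light box (within 0.06 rad), untouched, its film window wholly over the lit panel. The gripper alone holds the lens, still, level within 0.12 rad, its centre within 15 mm horizontally of the window's centre and its mid-rim height within 8 mm of the pointer tip's height (all of step 1 and horizontal distance between lens_center and film_window below 0.015 m and z of lens_center in the frame of pointer_tip between -0.008 and 0.008 m and angle between lens_center's own z axis and vertical below 0.12 rad and contact force between lens and the fingers above 0.5 N and contact force between lens and light_box below 0.05 N and contact force between lens and carrier below 0.05 N and linear speed of lens below 0.02 m/s and angular speed of lens below 0.15 rad/s); the arm keeps its last pose, push and grip.
It fails at once if the carrier is dropped (let go more than 20 mm above the light box) (z of film_window in the frame of panel above 0.023 m and contact force between carrier and the fingers below 0.02 N).
It fails at once if the lens touches the carrier or the light box (contact force between lens and carrier above 0.3 N or contact force between lens and light_box above 0.3 N).
It fails at once if the pointer or the light box is shifted (distance of pointer_tip from where it was at the start of the episode above 0.005 m).
It fails at once if a bystander is moved by more than 20 mm (distance of any of tape_roll, amber_bottle, graduate, tank, blower, film_can from where it was at the start of the episode above 0.02 m).
It also fails if it takes over 61 s, if anything falls off the work surface, if the arm or the gripper's body presses on something with over 40 N, if the wrist force passes 120 N, or if a joint passes its speed limit or range.

ROBOT

A 6-joint arm with a two-finger parallel gripper is mounted at the origin on the work surface. World frame = base frame: x ahead of the robot, y to its left, z up, the work surface at z = 0. Lengths are in m, angles in rad, forces in N, time in s.
With the tool pointing down it reaches from about 0.275 to 0.825 m from the base axis. Payload 5.2 kg.
Tool frame: the origin (TCP) lies between the finger pads; the fingertips stand 8 mm ahead of it and the grasp point (between the pads) lies 11 mm behind it (robot.nose_length is the distance from the TCP to the fingertips, in m); z points along the fingers, y is the direction in which the jaws open and shut (so a half turn about z gives the same grasp; the last joint's range is limited). The gripper opens to 93 mm and grips with 3 to 60 N. Pads are 15 mm wide; open, the fingers measure 128 mm over their backs; the gripper's body (75 mm by 188 mm) begins 65 mm behind the grasp point.
Start: joints at [-1.544, 0.259, 1.535, -0, 1.348, -0.203], TCP at [0.125, -0.536, 0.227] pointing down, gripper open.
Joint ranges: [-3.14, 3.14], [-0.91, 2.08], [0.19, 2.58], [-1.22, 4.36], [0.22, 2.71], [-3.12, 3.12]. Speed limits (rad/s): [2.57, 2.57, 3.14, 3.14, 3.14, 3.14].

INTERFACE

Orientations are given as a unit quaternion [x, y, z, w].
In Python, from plant import robot gives the robot as it stands.
- The arm moves only by the tool carry_out, never from a script. Its argument "increments" is a list of rows, each a list of 5 numbers: the shift along the tool's x, y, z in cm, then the turn about the tool's z in degrees, then the gripper's target within -1 to 1 (fully open at 1, half-way at 0, shut at -1). In form: [[x, y, z, twist, fingers], ...]. A call has 1 to 8 rows; each row is the pose to reach, as a shift and turn from the pose commanded when the call began, along the tool's axes at that moment; what a row does not reach only later rows make up. A row lasts 1/8 s, in which the tool goes at most 62.5 mm and 10.7 degrees, less where a joint would pass 70% of its speed; a pose out of reach is approached as far as the arm can. A call with a gripper value outside its range is refused whole. The fingers move at their own pace and stop on an object; the grip force is fixed at half the most. Time passes only in rows, so rows that repeat a pose let the fingers close. It gives the time, the measured TCP pose, the force and the opening at its end, in the units of the state.
- robot.observe(): the state, without advancing time (a new reading comes with each control period).
- robot.read_camera(name): name is "scene" or "top"; returns the picture (480x640x3 uint8, red, green, blue); there is no depth.
- robot.calibration(name): a dict with "fx", "fy", "cx", "cy" (pixels), "position" and "orientation" of the camera in the world. Camera axes: x right, y up, looking along -z (the intrinsics and any distortion apply to the point x, -y, -z); pixel columns grow to the right and rows downward; lengths in m; the calibration is good to about 2 mm. A picture is of the moment at which its call begins. calibration takes no time and is no camera call.
- robot.hand_in(): hands the job in, once; it reports no verdict.
The state is a dict: "clock": time; "joint_positions": joint angles; "dq": joint speeds; "joint_efforts": joint torques, N m; "ee_pos": TCP position; "tcp_rot": TCP orientation; "contact_force": force on the tool from outside, world axes, zero at the start; "moment": the same for the moment, N m; "opening": finger opening in m.
Only numpy, scipy, OpenCV 4.12 (cv2) and the standard library are available. Lean on these libraries where they do the work, as an engineer would, in place of code of your own. Each camera call takes 0.05 s, during which the arm holds its last target.

## Working session

There is one attempt and no reset: what is moved stays moved. The work goes in short steps, Python scripts to look and compute and a tool call to move; the robot and the scene stay as the last step left them, time stands still between calls to the robot, and variables do not carry over. Pictures are saved under pics/ and viewed, and the job is handed in when it is done.

Besides the shell and the picture viewer there is one more tool, called as a command line: name --pt "numbers of a row" for each row, then --argument value for the rest. carry_out: Moves the arm, as the interface text tells. Its arguments: {"type":"object","properties":{"increments":{"type":"array"}},"required":["increments"]}

```bash
ls; mkdir -p pics; python3 - <<'E'
from plant import robot
import cv2
for n in("scene","top"):
    im=robot.read_camera(n); cv2.imwrite(f"pics/{n}0.png",im[:,:,::-1]); print(n,robot.calibration(n))
print(robot.observe(), robot.nose_length)
E
```

```text
pics
scene {'fx': 448.1733017389162, 'fy': 448.1733017389162, 'cx': 324.0002472694041, 'cy': 235.90215487206746, 'position': array([1.46878162, 0.18745137, 0.70447792]), 'orientation': array([0.29910665, 0.37716565, 0.67091087, 0.56405664])}
top {'fx': 439.847634453606, 'fy': 439.847634453606, 'cx': 317.6373950686096, 'cy': 238.47823877321457, 'position': array([0.38405353, 0.01344224, 1.49173157]), 'orientation': array([ 0.03173318, -0.03467114, -0.69776857,  0.71477964])}
{'clock': 0.1, 'joint_positions': array([-1.54379610e+00,  2.59284796e-01,  1.53595037e+00,  2.96401655e-05,
        1.34800272e+00, -2.02814159e-01]), 'dq': array([ 7.58906992e-04, -1.11194169e-03, -1.68232590e-03,  4.87055366e-05,
       -1.69929878e-03,  1.80407155e-03]), 'joint_efforts': array([ 1.83618293e-03, -4.38212836e+01, -2.84644318e+01,  7.19933119e-02,
        3.62187414e-02, -5.79115908e-05]), 'ee_pos': array([ 0.12530093, -0.53505632,  0.22590227]), 'tcp_rot': array([ 9.93405470e-01,  1.14651190e-01,  8.66157461e-05, -8.18169510e-04]), 'contact_force': array([-0.35767792,  0.80569766, -0.5081043 ]), 'moment': array([ 0.04313224, -0.03178914,  0.01111543]), 'opening': 0.09283512280885074} 0.008
```

View pics/scene0.png

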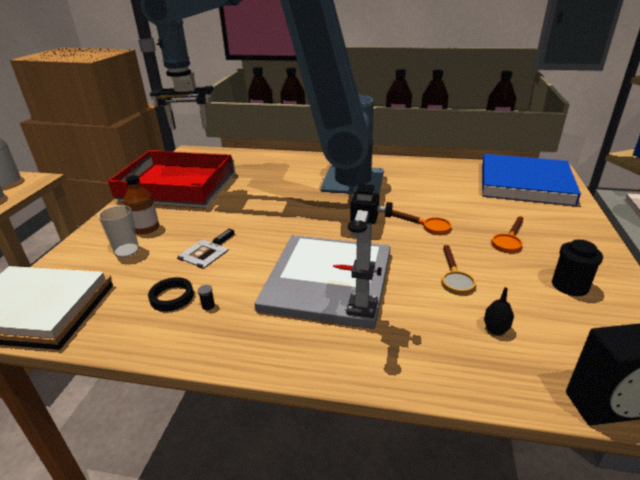

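View pics/top0.png

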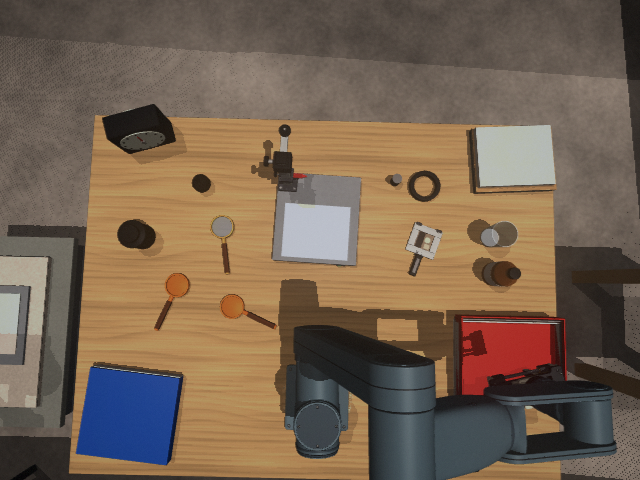

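The top view shows the brass lens at (222,228), with its handle ending at (227,272), and the carrier at (424,241) with its handle at (415,266). The possible mix-ups are the orange lenses at (177,285) and (233,306). The brass-rimmed one with clear glass is the one described. I'll check it in close crops.

```bash
cat > h.py <<'E'
import numpy as np, cv2
from scipy.spatial.transform import Rotation as R
from plant import robot
C={n:robot.calibration(n) for n in("scene","top")}
def ray(n,u,v):
    c=C[n]; d=np.array([(u-c['cx'])/c['fx'],-(v-c['cy'])/c['fy'],-1.])
    return c['position'],R.from_quat(c['orientation']).apply(d)
def onz(n,u,v,z):
    p,d=ray(n,u,v); return p+d*(z-p[2])/d[2]
def proj(n,P):
    c=C[n]; q=R.from_quat(c['orientation']).inv().apply(np.atleast_2d(P)-c['position'])
    return np.c_[c['cx']+c['fx']*q[:,0]/-q[:,2], c['cy']+c['fy']*q[:,1]/q[:,2]]
def crop(im,x,y,w,h,s,fn):
    o=cv2.resize(im[y:y+h,x:x+w],None,fx=s,fy=s,interpolation=cv2.INTER_CUBIC); cv2.imwrite(fn,o[:,:,::-1])
E
python3 - <<'E'
import cv2,numpy as np
t=cv2.imread("pics/top0.png")[:,:,::-1]; s=cv2.imread("pics/scene0.png")[:,:,::-1]
from h import crop
a=lambda im,x,y,w,h,k: cv2.resize(im[y:y+h,x:x+w],(w*k,h*k),interpolation=cv2.INTER_CUBIC)
o=np.hstack([a(t,385,210,60,75,6),a(t,200,205,60,75,6)])
cv2.imwrite("pics/c1.png",o[:,:,::-1])
crop(t,250,120,130,150,4,"pics/c2.png"); crop(s,250,180,155,150,4,"pics/c3.png")
E
```

```text
(no output)
```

View pics/c1.png

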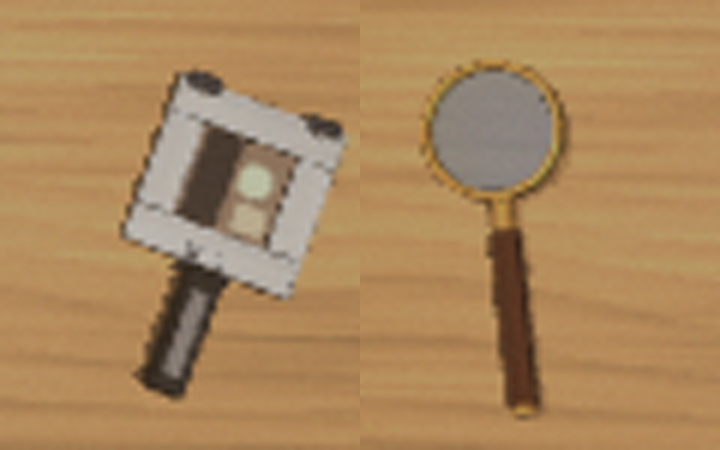

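View pics/c2.png

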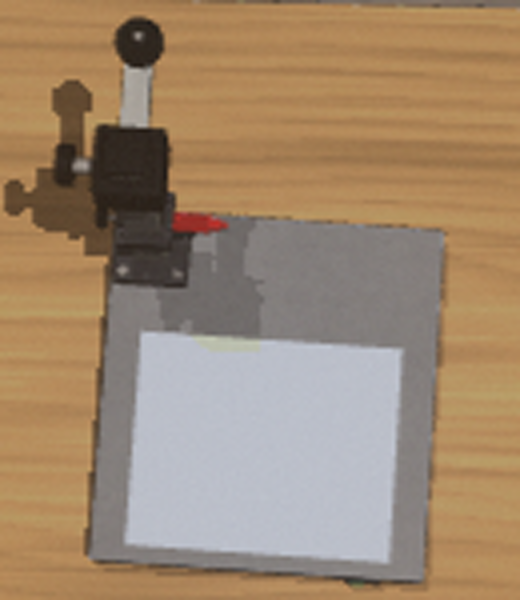

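View pics/c3.png

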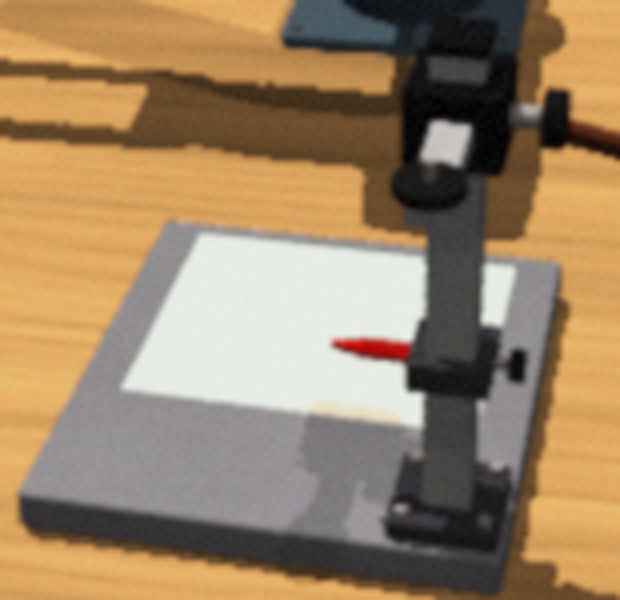

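```bash
cat > fit.py <<'E'
from h import *
from scipy.optimize import least_squares
def px(u,v,k,ox,oy): return ox+(u+.5)/k-.5, oy+(v+.5)/k-.5
def fit(model,pix,x0):
    model=np.array(model,float); pix=np.array(pix)
    def T(p):
        c,s=np.cos(p[2]),np.sin(p[2]); return np.c_[p[0]+c*model[:,0]-s*model[:,1],p[1]+s*model[:,0]+c*model[:,1],model[:,2]]
    r=least_squares(lambda p:(proj("top",T(p))-pix).ravel(),x0); return r.x,r.fun.reshape(-1,2),T(r.x)
pc=[px(u,v,4,250,120) for u,v in [(141,331),(404,349),(389,563),(125,543),(443,230),(426,581),(91,560)]]
# panel frame: +x up (away), +y left
pm=[(.09,.11,.03),(.09,-.11,.03),(-.09,-.11,.03),(-.09,.11,.03),(.195,-.14,.03),(-.105,-.14,.03),(-.105,.14,.03)]
P,f,T=fit(pm,pc,[.45,0,0]); print("panel",P,np.abs(f).max(), "\n",f.round(2).tolist()); print(proj("scene",T).round(1).tolist())
cc=[px(u,v,6,385,210) for u,v in [(182,72),(343,130),(290,298),(123,236),(140,377),(182,398)]]
cm=[(.05,.05,.006),(.05,-.05,.006),(-.05,-.05,.006),(-.05,.05,.006),(-.125,.011,.014),(-.125,-.011,.014)]
K,f,T=fit(cm,cc,[.45,-.3,0]); print("carrier",K,f.round(2).tolist());print(proj("scene",T).round(1).tolist())
lc=[px(u-360,v,6,200,205) for u,v in [(493,60),(422,128),(566,128),(507,412),(541,410)]]
L,f,T=fit([(.04,0,.016),(0,.04,.016),(0,-.04,.016),(-.157,.008,.014),(-.157,-.008,.014)],lc,[.45,.3,0]);print("lens",L,f.round(2).tolist());print(proj("scene",T).round(1).tolist())
c,s=np.cos(P[2]),np.sin(P[2]); pt=np.array([P[0]+c*.16-s*.04,P[1]+s*.16+c*.04])
tp=px(228,225,4,250,120); ts=px(332,344,4,250,180)
# triangulate
r=least_squares(lambda q:np.r_[proj("top",q)[0]-tp,proj("scene",q)[0]-ts],[*pt,.13]); print("tip expected xy",pt,"triang",r.x,r.fun)
r=least_squares(lambda z:np.r_[proj("top",[*pt,z[0]])[0]-tp,proj("scene",[*pt,z[0]])[0]-ts],[.13]);print("z with xy fixed",r.x,r.fun, 'top only',least_squares(lambda z:proj("top",[*pt,z[0]])[0]-tp,[.13]).x,'scene only',least_squares(lambda z:proj("scene",[*pt,z[0]])[0]-ts,[.13]).x)
for n,b in (("panel",P),("carrier",K),("lens",L)): print(n,b[:2],np.degrees(b[2]))
c,s=np.cos(K[2]),np.sin(K[2]);print("cgrip",K[0]-.078*c,K[1]-.078*s)
c,s=np.cos(L[2]),np.sin(L[2]);print("lgrip",L[0]-.082*c,L[1]-.082*s)
E
python3 fit.py
```

```text
panel [ 0.54647201  0.01542727 -0.04144434] 0.6201847308535662 
 [[0.13, 0.04], [-0.33, -0.18], [0.27, -0.25], [0.22, 0.41], [0.57, -0.46], [-0.23, 0.35], [-0.62, 0.08]]
[[368.3, 288.4], [279.4, 277.3], [299.2, 238.3], [378.0, 246.7], [252.7, 303.4], [290.4, 234.4], [389.8, 244.8]]
carrier [ 0.52755629 -0.35079203 -0.34102777] [[-0.24, -0.41], [0.56, 0.34], [-0.41, -0.21], [-0.36, -0.41], [0.64, 0.91], [-0.19, -0.24]]
[[203.1, 267.2], [175.8, 256.9], [201.4, 239.4], [227.9, 248.5], [234.1, 230.3], [228.3, 228.4]]
lens [0.55665146 0.33108329 0.12812868] [[-0.29, 0.03], [0.71, 1.59], [0.36, -0.84], [0.06, -0.3], [-0.84, -0.46]]
[[460.2, 290.2], [473.6, 280.0], [440.5, 279.5], [448.9, 245.0], [443.0, 244.9]]
tip expected xy [0.70799192 0.04876373] triang [0.70791937 0.04897431 0.13706073] [-1.37007852e-01  2.01186383e-02 -9.42926732e-02 -6.22404984e-05]
z with xy fixed [0.1370764] [-0.06934726 -0.0021255  -0.19735632  0.00501113] top only [0.13697118] scene only [0.13708058]
panel [0.54647201 0.01542727] -2.374585892169553
carrier [ 0.52755629 -0.35079203] -19.539452151259965
lens [0.55665146 0.33108329] 7.341232599375417
cgrip 0.4540482031086864 -0.32470447700505944
lgrip 0.47532363738756095 0.3206054669790864
```

```bash
cat >> h.py <<'E'
def plan(x,y,z,yaw):
    o=robot.observe(); Rt=R.from_quat(o['tcp_rot']); d=Rt.inv().apply(np.array([x,y,z])-o['ee_pos'])*100
    X=Rt.as_matrix()[:,0]; y0=np.degrees(np.arctan2(X[1],X[0])); tw=-(yaw-y0)
    print("shift cm",d.round(2),"twist",round((tw+180)%360-180,1),"ee",o['ee_pos'].round(4),"yaw",round(y0,2),"t",o['clock'],"F",o['contact_force'].round(1),"open",round(o['opening'],4))
E
python3 - <<'E'
from h import *
def box(p,yaw,m):
    c,s=np.cos(yaw),np.sin(yaw); m=np.array(m); return np.c_[p[0]+c*m[:,0]-s*m[:,1],p[1]+s*m[:,0]+c*m[:,1],m[:,2]]
K=(.5276,-.3508,-.341);L=(.5567,.3311,.128)
cf=box(K,K[2],[(.05,.05,.006),(.05,-.05,.006),(-.05,-.05,.006),(-.05,.05,.006)]); ch=box(K,K[2],[(-.051,.011,.016),(-.125,.011,.016),(-.125,-.011,.016),(-.051,-.011,.016)])
a=np.linspace(0,6.28,30); lr=box(L,L[2],np.c_[.04*np.cos(a),.04*np.sin(a),a*0+.016]); lh=box(L,L[2],[(-.057,.008,.016),(-.157,.008,.016),(-.157,-.008,.016),(-.057,-.008,.016)])
out=[]
for n,ws in(("scene",[(165,220,80,60),(425,235,80,60)]),("top",[(385,210,80,75),(190,205,80,75)])):
    im=cv2.imread(f"pics/{n}0.png")
    for (x,y,w,h) in ws:
        o=cv2.resize(im[y:y+h,x:x+w],None,fx=5,fy=5,interpolation=cv2.INTER_CUBIC)
        for m in(cf,ch,lr,lh):
            p=((proj(n,m)-[x,y]+.5)*5-.5); cv2.polylines(o,[p.round().astype(int)],True,(0,255,0),1)
        out.append(o[:300])
cv2.imwrite("pics/ov.png",np.vstack([np.hstack(out[:2]),np.hstack(out[2:])]))
for k,u,v,z in(("bottle base?",488,272,0),("beaker",480,232,0),("tape",424,186,.012),("can",399,180,.03),("blower",202,184,.0),("tank",145,234,.0)): print(k,onz("top",u,v,z).round(3))
plan(.4654,-.3287,.12,-19.54)
E
```

```text
bottle base? [ 0.425 -0.571  0.   ]
beaker [ 0.56  -0.545  0.   ]
tape [ 0.713 -0.351  0.012]
can [ 0.727 -0.261  0.03 ]
blower [0.703 0.411 0.   ]
tank [0.526 0.597 0.   ]
shift cm [ 37.81 -12.33  10.62] twist 32.7 ee [ 0.1253 -0.5351  0.2259] yaw 13.17 t 0.1 F [-0.4  0.8 -0.5] open 0.0928
```

View pics/ov.png

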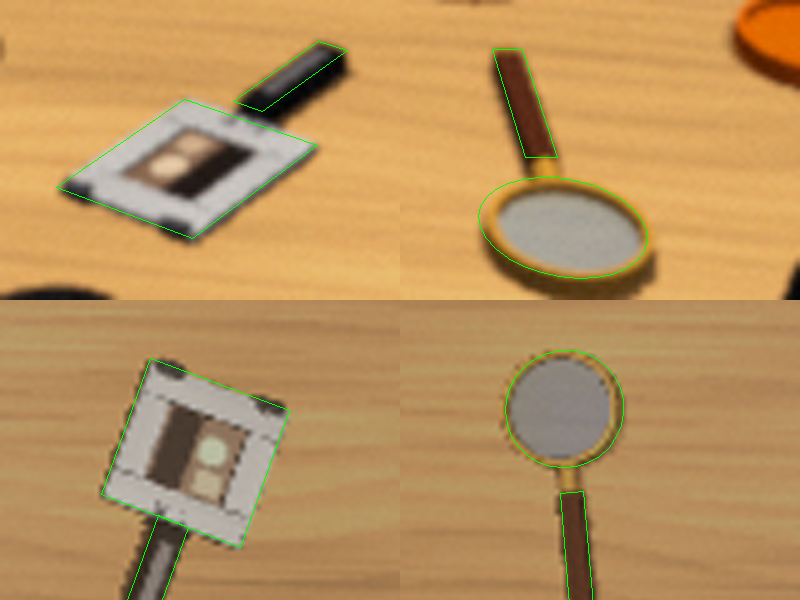

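The overlay agrees with both views. The brass lens and the carrier are confirmed, to about 1–2 mm. Moving above the carrier's handle now.

carry_out --pt "5 -1.6 0 8 1" --pt "10 -3.3 1 16 1" --pt "15.5 -5 2 24 1" --pt "21 -7 4 32.7 1" --pt "26.5 -8.7 6 32.7 1" --pt "32 -10.4 8 32.7 1" --pt "37.8 -12.3 10.6 32.7 1" --pt "37.8 -12.3 10.6 32.7 1"

```text
clock: 1.1
ee_pos: [0.4668, -0.3259, 0.1181]
tcp_rot: [0.986, -0.167, -0.002, -0.002]
contact_force: [-0.6, 0.3, -0.1]
opening: 0.0931
```

```bash
python3 - <<'E'
from h import *
plan(.4654,-.3287,.010,-19.54)
crop(robot.read_camera("scene"),140,150,160,120,5,"pics/s1.png")
E
```

```text
shift cm [ 0.    0.34 10.81] twist 0.3 ee [ 0.4668 -0.3259  0.1181] yaw -19.25 t 1.1 F [-0.6  0.3 -0.1] open 0.0931
```

View pics/s1.png

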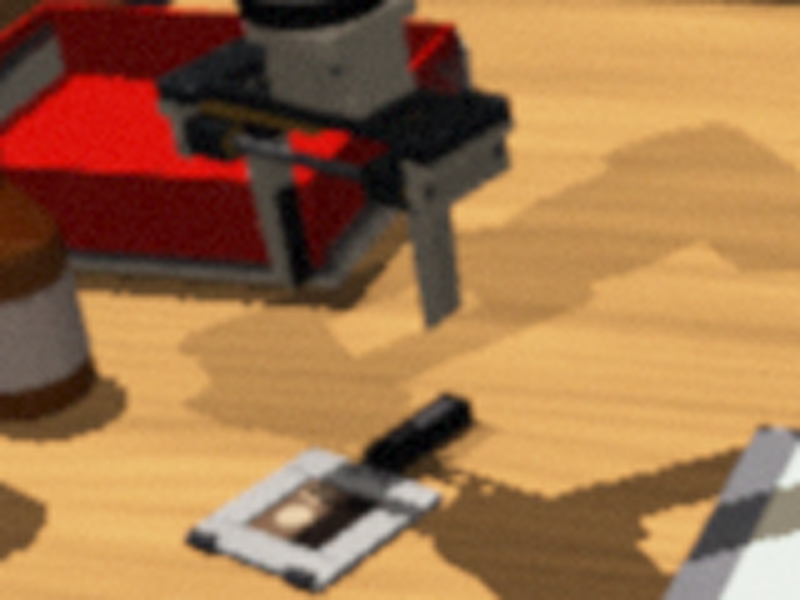

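The crop shows the open fingers straddling the handle line, which runs from about (370,460) to (465,405). I'll descend partway and let it settle.

carry_out --pt "0 0.2 4 0 1" --pt "0 0.2 7 0 1" --pt "0 0.2 7 0 1" --pt "0 0.2 7 0 1"

```text
clock: 1.65
ee_pos: [0.4646, -0.333, 0.0521]
tcp_rot: [0.985, -0.17, 0.001, 0.001]
contact_force: [0.7, -0.6, 0.6]
opening: 0.0927
```

```bash
python3 -c "
from h import *
plan(.4654,-.3287,.010,-19.54)"
```

```text
shift cm [-0.08 -0.44  4.21] twist -0.1 ee [ 0.4646 -0.333   0.0521] yaw -19.61 t 1.65 F [ 0.7 -0.6  0.6] open 0.0927
```

carry_out --pt "0 0 0 0 1" --pt "0 0 0 0 1"

```text
clock: 1.9
ee_pos: [0.4651, -0.3322, 0.0519]
tcp_rot: [0.985, -0.17, 0.001, 0.001]
contact_force: [-0.7, 0.5, -0.2]
opening: 0.0929
```

```bash
python3 -c "
from h import *
plan(.4654,-.3287,.010,-19.54)
robot.read_camera('top')
plan(.4654,-.3287,.010,-19.54)
"
```

```text
shift cm [-0.1  -0.35  4.19] twist -0.0 ee [ 0.4651 -0.3322  0.0519] yaw -19.54 t 1.9 F [-0.7  0.5 -0.2] open 0.0929
shift cm [-0.08 -0.33  4.16] twist 0.0 ee [ 0.465  -0.332   0.0516] yaw -19.53 t 1.95 F [-0.3 -1.  -0.6] open 0.0927
```

carry_out --pt "0 -0.3 2.5 0 1" --pt "0 -0.3 4.1 0 1" --pt "0 -0.3 4.1 0 1" --pt "0 -0.3 4.1 0 1"

```text
clock: 2.45
ee_pos: [0.4656, -0.3287, 0.0096]
tcp_rot: [0.986, -0.17, -0.0, -0.0]
contact_force: [-0.6, 0.4, 1.1]
opening: 0.093
```

carry_out --pt "0 0 0 0 -1" --pt "0 0 0 0 -1" --pt "0 0 0 0 -1" --pt "0 0 0 0 -1" --pt "0 0 0 0 -1" --pt "0 0 0 0 -1" --pt "0 0 0 0 -1" --pt "0 0 0 0 -1"

```text
clock: 3.45
ee_pos: [0.4655, -0.3287, 0.0097]
tcp_rot: [0.986, -0.17, -0.0, -0.0]
contact_force: [-1.6, 0.2, -0.0]
opening: 0.0221
```

Opening is 22 mm, so the handle is gripped. Lifting gently.

carry_out --pt "0 0 -1 0 -1" --pt "0 0 -2.5 0 -1" --pt "0 0 -5 0 -1" --pt "0 0 -8 0 -1" --pt "0 0 -10 0 -1" --pt "0 0 -10 0 -1"

```text
clock: 4.2
ee_pos: [0.4668, -0.3298, 0.1123]
tcp_rot: [0.986, -0.17, 0.002, 0.002]
contact_force: [0.1, -0.1, -1.9]
opening: 0.0219
```

```bash
python3 - <<'E'
from h import *
c,s=np.cos(-.0414),np.sin(-.0414)
o=robot.observe()
# grip at 66.? mm: window in tool frame
d=np.array([.5276+.001-.4655,-.3508-.0003+.3287]); print("lever",np.hypot(*d))
g=np.hypot(*d); tx=.5465-g*c; ty=.0154-g*s; print(tx,ty)
plan(tx,ty,.11,-2.37)
crop(robot.read_camera("scene"),140,150,160,120,5,"pics/s2.png")
E
```

```text
lever 0.06695797189282239
0.4795994015545785 0.01817126823755148
shift cm [-10.43 -33.22   0.11] twist -17.2 ee [ 0.4668 -0.3298  0.1123] yaw -19.53 t 4.2 F [ 0.1 -0.1 -1.9] open 0.0219
```

View pics/s2.png

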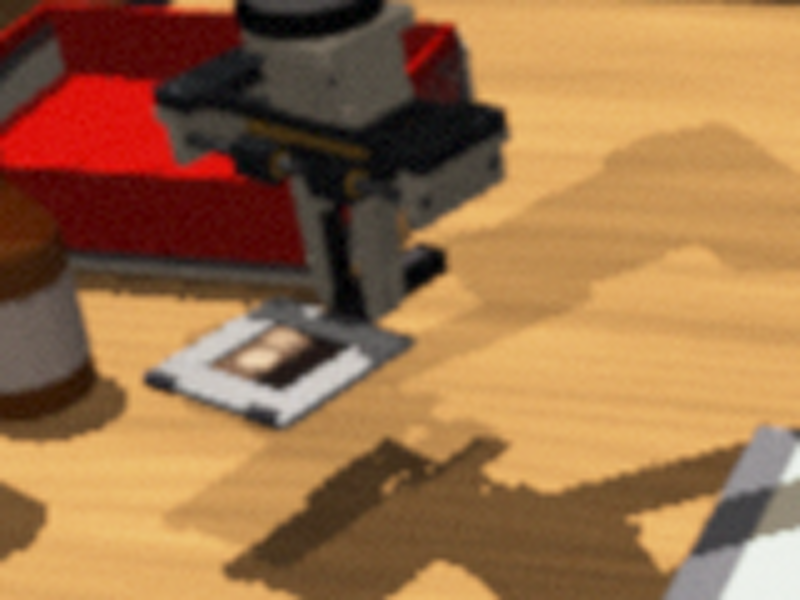

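The carrier hangs level in the grip, with its corners at (150,378) and (280,425). Carrying it over the panel.

carry_out --pt "-1 -3 0 -2 -1" --pt "-2.3 -7.5 0 -5 -1" --pt "-4 -12.5 0 -8 -1" --pt "-5.5 -17.5 0 -10 -1" --pt "-7 -22.5 0 -12 -1" --pt "-8.6 -27.5 0 -15 -1" --pt "-9.8 -31.2 0 -17.2 -1" --pt "-10.4 -33.2 0 -17.2 -1"

```text
clock: 5.25
ee_pos: [0.4774, 0.0212, 0.1087]
tcp_rot: [1.0, -0.019, -0.001, -0.0]
contact_force: [-0.5, -0.4, -1.4]
opening: 0.0216
```

carry_out --pt "0 0 1 0 -1" --pt "0 0 3 0 -1" --pt "0 0 3 0 -1" --pt "0 0 3 0 -1"

```text
clock: 5.75
ee_pos: [0.4786, 0.0183, 0.0795]
tcp_rot: [1.0, -0.021, -0.0, -0.0]
contact_force: [-0.1, -1.2, -1.5]
opening: 0.0215
```

```bash
python3 - <<'E'
from h import *
plan(.4796,.0182,.042,-2.37)
crop(robot.read_camera("scene"),250,170,160,120,5,"pics/s3.png")
crop(robot.read_camera("top"),250,140,130,150,4,"pics/t3.png")
E
```

```text
shift cm [0.1  0.   3.75] twist -0.0 ee [0.4786 0.0183 0.0795] yaw -2.39 t 5.75 F [-0.1 -1.2 -1.5] open 0.0215
```

View pics/s3.png

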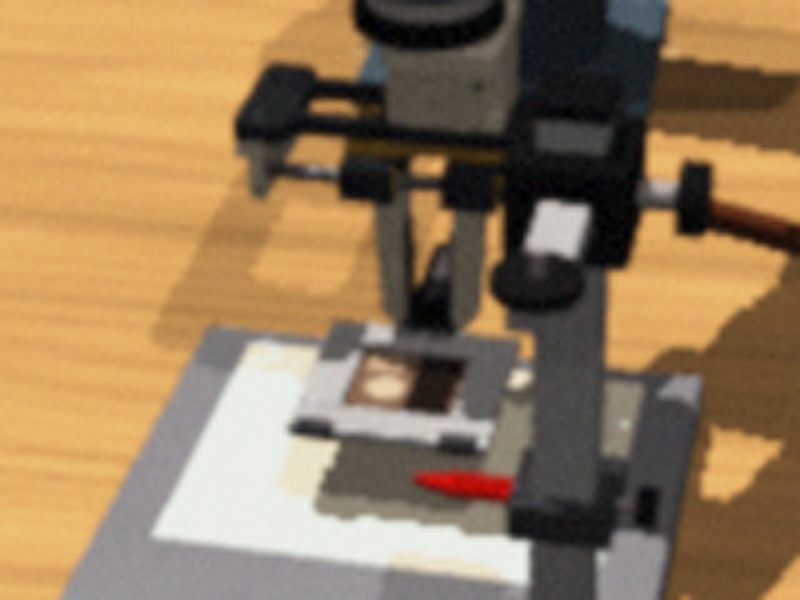

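View pics/t3.png

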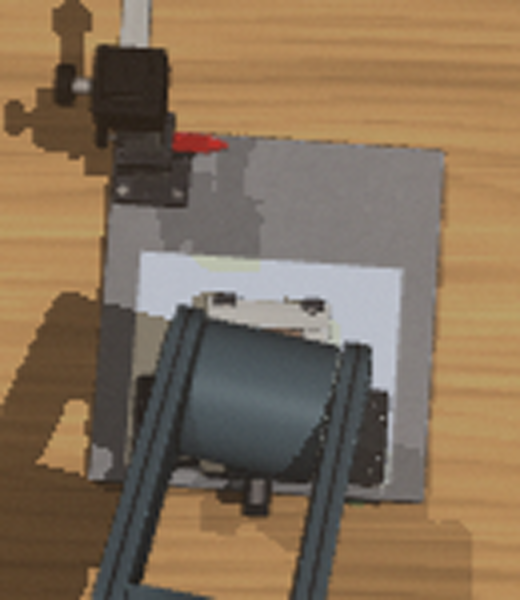

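The carrier is centred over the panel: in the scene crop the window is at about (405,383), and it looks level. Lowering.

carry_out --pt "0.1 0 1 0 -1" --pt "0.1 0 2 0 -1" --pt "0.1 0 3 0 -1" --pt "0.1 0 3.5 0 -1" --pt "0.1 0 3.8 0 -1" --pt "0.1 0 3.9 0 -1" --pt "0.1 0 3.9 0 -1"

```text
clock: 6.72
ee_pos: [0.4798, 0.0189, 0.0408]
tcp_rot: [1.0, -0.02, 0.0, 0.0]
contact_force: [0.6, 0.3, -3.6]
opening: 0.0217
```

carry_out --pt "0 0 0.05 0 -1" --pt "0 0 0.1 0 -1" --pt "0 0 0.1 0 -1"

```text
clock: 7.1
ee_pos: [0.4799, 0.0189, 0.0399]
tcp_rot: [1.0, -0.02, 0.0, 0.0]
contact_force: [-0.6, -0.1, -0.3]
opening: 0.0216
```

carry_out --pt "0 0 0.05 0 -1" --pt "0 0 0.05 0 -1"

```text
clock: 7.35
ee_pos: [0.4799, 0.0189, 0.0396]
tcp_rot: [1.0, -0.02, 0.0, 0.0]
contact_force: [-1.2, 0.2, 5.3]
opening: 0.0215
```

The upward force is 5 N, so the carrier is resting on the box. Releasing.

carry_out --pt "0 0 0 0 -0.5" --pt "0 0 0 0 -0.2" --pt "0 0 0 0 0" --pt "0 0 0 0 0" --pt "0 0 0 0 0" --pt "0 0 0 0 0"

```text
clock: 8.1
ee_pos: [0.4797, 0.0189, 0.0391]
tcp_rot: [1.0, -0.02, 0.0, 0.0]
contact_force: [0.9, 0.3, -0.8]
opening: 0.0466
```

carry_out --pt "0 0 -2 0 0" --pt "0 0 -5 0 0" --pt "0 0 -9 0 0" --pt "-2 0 -13 0 0.5" --pt "-6 -5 -13 0 1" --pt "-8 -10 -13 0 1" --pt "-10 -15 -13 0 1" --pt "-10 -20 -13 0 1"

```text
clock: 9.1
ee_pos: [0.3864, 0.2242, 0.1695]
tcp_rot: [1.0, -0.02, 0.0, 0.0]
contact_force: [2.2, -0.5, -0.1]
opening: 0.0907
```

```bash
python3 - <<'E'
from h import *
im=robot.read_camera("scene"); cv2.imwrite("pics/s4raw.png",im[:,:,::-1])
im2=robot.read_camera("top");cv2.imwrite("pics/t4raw.png",im2[:,:,::-1])
crop(im,250,170,160,120,5,"pics/s4.png")
crop(im2,240,140,160,140,5,"pics/t4.png")
plan(.4868,.3223,.12,7.34)
E
```

```text
shift cm [ 9.59 -9.9   4.98] twist -9.4 ee [0.3874 0.2267 0.1695] yaw -2.05 t 9.2 F [ 1.  -0.2 -0.4] open 0.0925
```

View pics/s4.png

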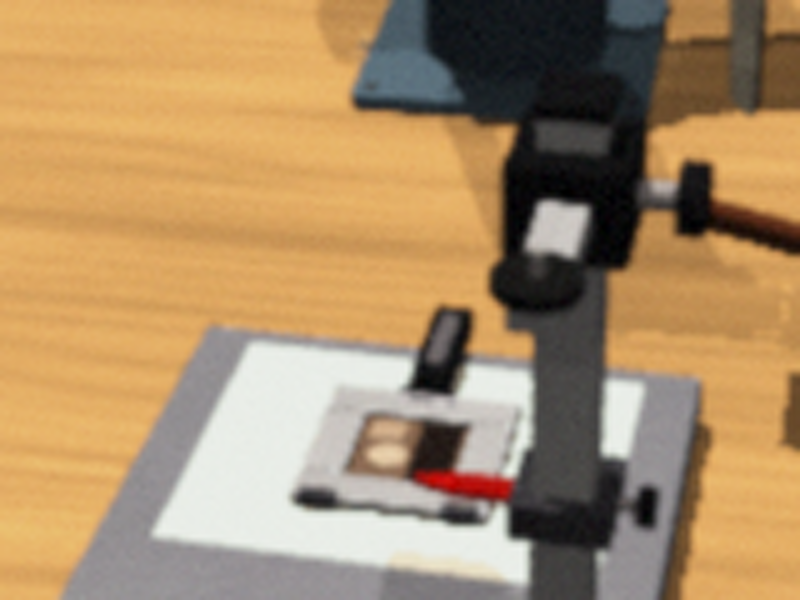

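View pics/t4.png

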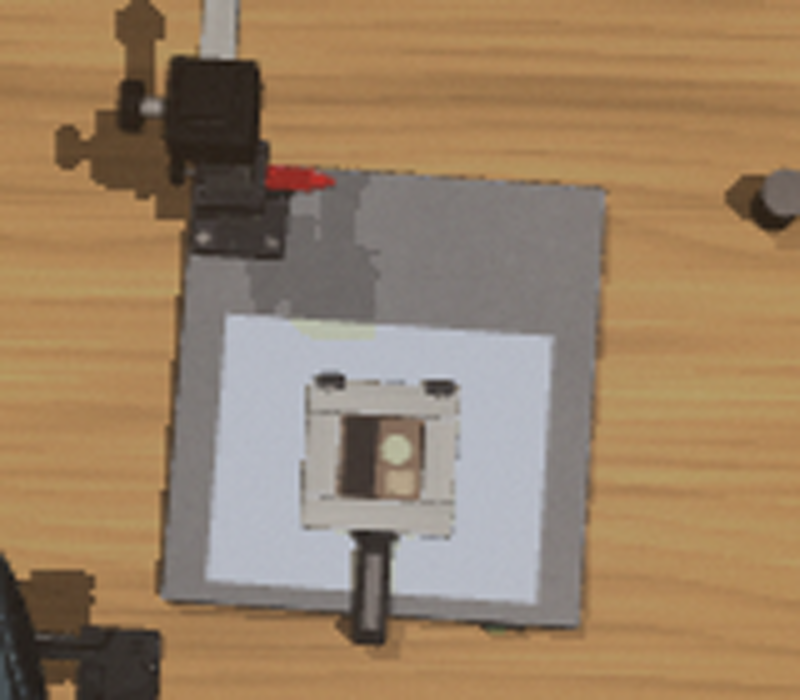

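The carrier lies flat with its window inside the panel, at about (380,457) in the top crop. On to the brass lens.

carry_out --pt "3.5 -3.5 1 -4 1" --pt "7 -7 3 -9.4 1" --pt "9.6 -9.9 5 -9.4 1" --pt "9.6 -9.9 7 -9.4 1" --pt "9.6 -9.9 8 -9.4 1" --pt "9.6 -9.9 8 -9.4 1" --pt "9.6 -9.9 8 -9.4 1"

```text
clock: 10.07
ee_pos: [0.4883, 0.3175, 0.0902]
tcp_rot: [0.998, 0.061, 0.001, -0.0]
contact_force: [0.8, -0.6, 1.0]
opening: 0.0927
```

```bash
python3 - <<'E'
from h import *
from fit import fit,px
K,f,T=fit([(.05,.05,.036),(.05,-.05,.036),(-.05,-.05,.036),(-.05,.05,.036)],[px(u,v,5,240,140) for u,v in [(307,382),(459,388),(453,538),(300,528)]],[.54,.015,0]); print("CARRIER",K,f.round(2).tolist())
plan(.4873,.3222,.010,7.34)
crop(robot.read_camera("scene"),390,170,160,120,5,"pics/s5.png")
E
```

```text
panel [ 0.54647201  0.01542727 -0.04144434] 0.6201847308535662 
 [[0.13, 0.04], [-0.33, -0.18], [0.27, -0.25], [0.22, 0.41], [0.57, -0.46], [-0.23, 0.35], [-0.62, 0.08]]
[[368.3, 288.4], [279.4, 277.3], [299.2, 238.3], [378.0, 246.7], [252.7, 303.4], [290.4, 234.4], [389.8, 244.8]]
carrier [ 0.52755629 -0.35079203 -0.34102777] [[-0.24, -0.41], [0.56, 0.34], [-0.41, -0.21], [-0.36, -0.41], [0.64, 0.91], [-0.19, -0.24]]
[[203.1, 267.2], [175.8, 256.9], [201.4, 239.4], [227.9, 248.5], [234.1, 230.3], [228.3, 228.4]]
lens [0.55665146 0.33108329 0.12812868] [[-0.29, 0.03], [0.71, 1.59], [0.36, -0.84], [0.06, -0.3], [-0.84, -0.46]]
[[460.2, 290.2], [473.6, 280.0], [440.5, 279.5], [448.9, 245.0], [443.0, 244.9]]
tip expected xy [0.70799192 0.04876373] triang [0.70791937 0.04897431 0.13706073] [-1.37007852e-01  2.01186383e-02 -9.42926732e-02 -6.22404984e-05]
z with xy fixed [0.1370764] [-0.06934726 -0.0021255  -0.19735632  0.00501113] top only [0.13697118] scene only [0.13708058]
panel [0.54647201 0.01542727] -2.374585892169553
carrier [ 0.52755629 -0.35079203] -19.539452151259965
lens [0.55665146 0.33108329] 7.341232599375417
cgrip 0.4540482031086864 -0.32470447700505944
lgrip 0.47532363738756095 0.3206054669790864
CARRIER [ 0.54493297  0.01653168 -0.02389153] [[0.32, -0.23], [-0.17, 0.01], [-0.32, -0.17], [0.18, 0.39]]
shift cm [-0.05 -0.47  8.02] twist -0.3 ee [0.4883 0.3175 0.0902] yaw 7.04 t 10.075 F [ 0.8 -0.6  1. ] open 0.0927
```

View pics/s5.png

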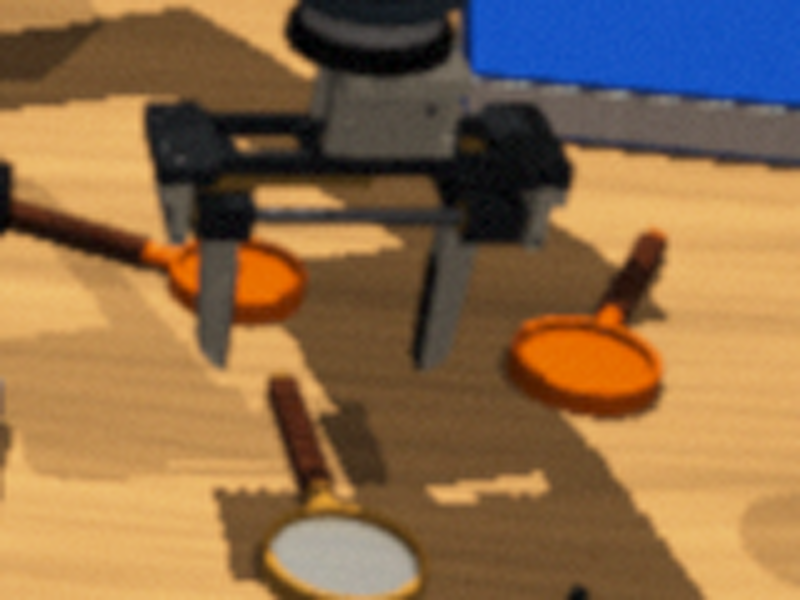

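The brass lens sits below the gripper, with its rim at (345,555) and its handle at (300,430) between the fingers. The orange lenses are clear. Descending.

carry_out --pt "0 -0.4 3 0 1" --pt "0 -0.4 5 0 1" --pt "0 -0.4 7 0 1" --pt "0 -0.4 7.4 0 1" --pt "0 -0.4 7.4 0 1" --pt "0 -0.4 7.4 0 1"

```text
clock: 10.88
ee_pos: [0.4882, 0.3221, 0.0164]
tcp_rot: [0.998, 0.062, 0.001, -0.0]
contact_force: [0.3, 0.0, 0.0]
opening: 0.0935
```

```bash
python3 -c "
from h import *
plan(.4873,.3222,.010,7.34)"
```

```text
shift cm [-0.09 -0.02  0.64] twist -0.3 ee [0.4882 0.3221 0.0164] yaw 7.07 t 10.875 F [0.3 0.  0. ] open 0.0935
```

carry_out --pt "0 0 0.6 0 1" --pt "0 0 0.6 0 0" --pt "0 0 0.6 0 -1" --pt "0 0 0.6 0 -1" --pt "0 0 0.6 0 -1" --pt "0 0 0.6 0 -1" --pt "0 0 0.6 0 -1" --pt "0 0 0.6 0 -1"

```text
clock: 11.88
ee_pos: [0.4874, 0.3218, 0.0092]
tcp_rot: [0.998, 0.062, 0.0, 0.0]
contact_force: [-0.9, -0.7, 0.6]
opening: 0.0279
```

carry_out --pt "0 0 0 0 -1" --pt "0 0 0 0 -1" --pt "0 0 -1 0 -1" --pt "0 0 -3 0 -1" --pt "0 0 -6 0 -1" --pt "0 0 -10 0 -1" --pt "0 0 -14 0 -1" --pt "0 0 -14 0 -1"

```text
clock: 12.88
ee_pos: [0.4896, 0.3227, 0.1532]
tcp_rot: [0.998, 0.062, 0.004, -0.001]
contact_force: [-0.1, -1.4, -2.1]
opening: 0.0157
```

```bash
python3 - <<'E'
from h import *
# lens mid-height was .008 with grip tcp ~.0102 -> z_tcp = .137+.0022
g=.0688
c,s=np.cos(-.03),np.sin(-.03)
plan(.545-g*c,.0165-g*s,.139,-1.7)
crop(robot.read_camera("scene"),390,150,160,150,4,"pics/s6.png")
E
```

```text
shift cm [-5.08 30.02  1.32] twist 8.8 ee [0.4896 0.3227 0.1532] yaw 7.07 t 12.875 F [-0.1 -1.4 -2.1] open 0.0157
```

View pics/s6.png

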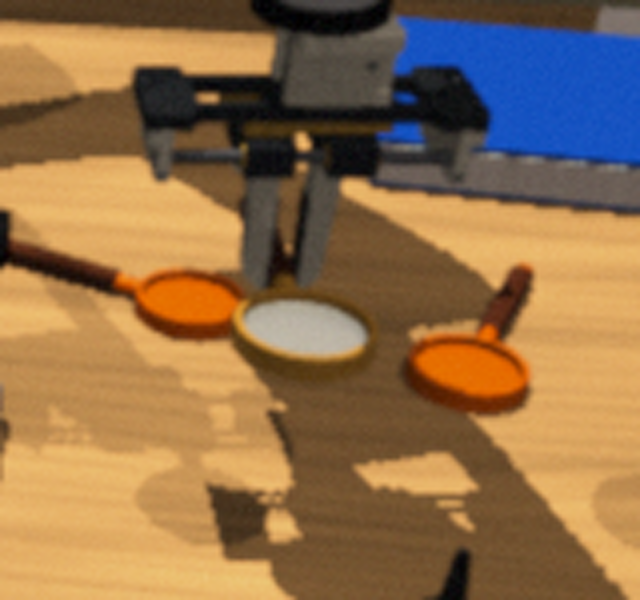

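The lens is held and looks level, with its rim at about (305,332). Carrying it across over the window.

carry_out --pt "-0.5 2.5 0 1 -1" --pt "-1.2 7 0 2 -1" --pt "-2 11.5 0 3.5 -1" --pt "-2.8 16 0 5 -1" --pt "-3.6 20.5 0 6.5 -1" --pt "-4.3 25 0 7.5 -1" --pt "-4.8 28.5 0 8.8 -1" --pt "-5.1 30 0 8.8 -1"

```text
clock: 13.92
ee_pos: [0.4724, 0.0164, 0.1476]
tcp_rot: [1.0, -0.016, -0.002, -0.0]
contact_force: [-0.1, -0.5, -1.1]
opening: 0.0156
```

carry_out --pt "0 0 0.4 0 -1" --pt "0 0 0.8 0 -1" --pt "0 0 1.2 0 -1" --pt "0 0 1.2 0 -1" --pt "0 0 1.2 0 -1" --pt "0 0 1.2 0 -1"

```text
clock: 14.68
ee_pos: [0.4738, 0.0179, 0.1373]
tcp_rot: [1.0, -0.015, 0.0, 0.0]
contact_force: [-0.5, 1.0, -0.7]
opening: 0.0158
```

```bash
cat > look.py <<'E'
import sys
from h import *
g=.0688;c,s=np.cos(-.03),np.sin(-.03)
plan(.545-g*c,.0165-g*s,.139,-1.7)
k=sys.argv[1]
im=robot.read_camera("scene");crop(im,270,150,140,130,5,f"pics/s{k}.png"); t=robot.read_camera("top");crop(t,260,160,110,120,5,f"pics/t{k}.png")
E
python3 look.py 7
```

```text
shift cm [ 0.24 -0.07 -0.17] twist -0.0 ee [0.4738 0.0179 0.1373] yaw -1.71 t 14.675 F [-0.5  1.  -0.7] open 0.0158
```

View pics/s7.png

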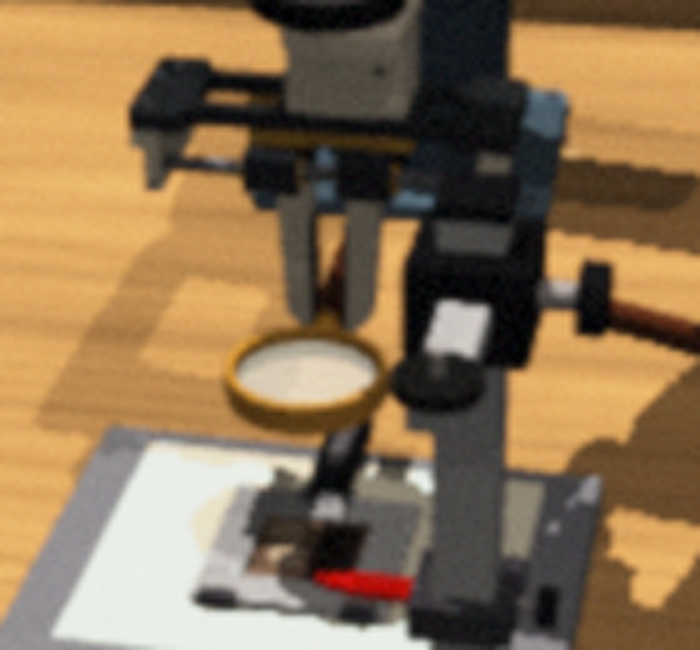

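View pics/t7.png

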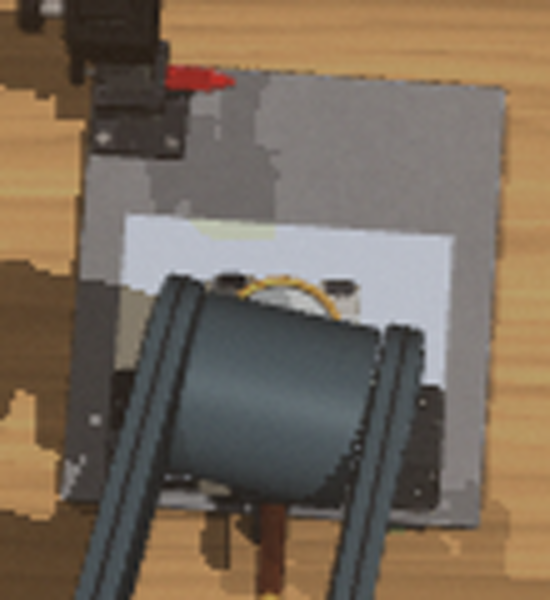

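carry_out --pt "0.2 -0.1 -0.2 0 -1" --pt "0.2 -0.1 -0.2 0 -1" --pt "0.2 -0.1 -0.2 0 -1" --pt "0.2 -0.1 -0.2 0 -1"

```text
clock: 15.28
ee_pos: [0.4756, 0.0187, 0.1391]
tcp_rot: [1.0, -0.015, -0.0, -0.0]
contact_force: [0.8, -0.4, -1.3]
opening: 0.0154
```

```bash
cat >> look.py <<'E'
a=np.linspace(0,2*np.pi,60)
out=[]
for n,I,(x,y,w,h) in(("scene",im,(300,205,70,80)),("top",t,(260,190,110,80))):
    o=cv2.resize(I[y:y+h,x:x+w],None,fx=6,fy=6,interpolation=cv2.INTER_CUBIC)[:,:,::-1].copy()
    for z,col in((.145,(0,255,0)),(.129,(255,255,0))):
        P=np.c_[.545+.04*np.cos(a),.0165+.04*np.sin(a),a*0+z]
        cv2.polylines(o,[((proj(n,P)-[x,y]+.5)*6-.5).round().astype(int)],True,col,1)
    cv2.imwrite(f"pics/ov{k}{n}.png",o)
E
python3 look.py 8
```

```text
shift cm [0.06 0.01 0.01] twist -0.0 ee [0.4756 0.0187 0.1391] yaw -1.74 t 15.275 F [ 0.8 -0.4 -1.3] open 0.0154
```

View pics/ov8scene.png

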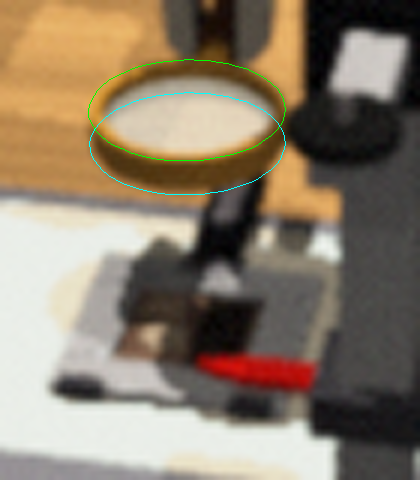

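View pics/ov8top.png

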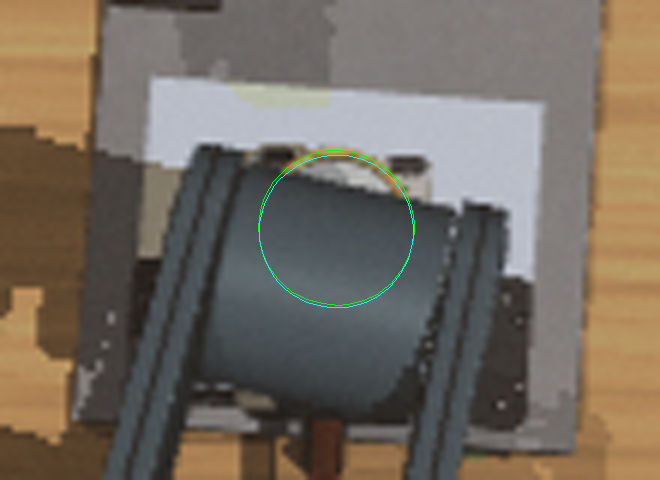

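```bash
python3 - <<'E'
from h import *
a=cv2.imread("pics/scene0.png").astype(int); b=robot.read_camera("scene")[:,:,::-1].astype(int)
for i in(a,b):
    r=i[250:285,320:365]; m=(r[...,2]>120)&(r[...,1]<70)&(r[...,0]<70); v,u=np.nonzero(m); print(m.sum(),u.mean()+320,v.mean()+250,u.min()+320)
o=robot.observe(); print(o['dq'].round(3),o['clock'],o['opening'])
robot.hand_in()
E
```

```text
62 343.8709677419355 266.758064516129 334
76 343.2894736842105 266.11842105263156 333
[ 0.001  0.002 -0.     0.    -0.     0.   ] 15.425 0.015726322807270755
the job is handed in; nothing more can be done
```

The carrier is on the light box and released, the brass reading lens is held over its film window at the pointer's height, and the job was handed in at about 15.4 s. No verdict is reported, so these are my own last checks from the cameras and robot state:

- **Carrier:** it lies flat, with its window centre about 2 mm from the panel centre by the top camera. It was set down with about 5 N of contact before I let go.
- **Lens:** its target was 137 mm mid-rim height, which is the pointer tip height measured by both cameras. The predicted rim outline matched the lens to about 1–2 mm in both views. It looked level, the gripper was closed at 15.7 mm and the joint speeds were near zero. In the top view only the front arc of the rim was visible under the arm.
- **Pointer:** the red blob's centre differed by about 0.6 pixel (roughly 1–2 mm) from the first picture. I put that down to lighting, since nothing went near the pointer.
- **Bystanders:** I did not re-measure them at the end. The planned paths stayed well clear of them.

No check failed. The only disagreement was a 2–5 mm lag in the measured arm position right after fast moves, which I corrected before each grasp and before handing in.

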